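# Close the hinged mould and start its captive screw-knob

### The arm

A 6-joint arm with a two-finger parallel gripper is mounted at the origin on a cart in front of the work surface, level with it; the furniture and walls round the work are solid. World frame = base frame: x ahead of the robot, y to its left, z up, the work surface at z = 0. Lengths are in m, angles in degrees, forces in N, time in s.
With the tool pointing down it reaches from about 0.4 to 0.925 m from the base axis. Payload 3.4 kg.
Tool frame: the origin (TCP) lies at the very end of the fingers, on their centre line; the grasp point (between the pads) lies 19 mm behind it; z points along the fingers, x is the direction in which the jaws open and shut, and the axes are right-handed (so a half turn about z gives the same grasp; the last joint's range is limited). The gripper opens to 85 mm and grips with 20 to 120 N. Pads are 22 mm wide; open, the fingers measure 114 mm over their backs; the gripper's body (76 mm by 85 mm) begins 54 mm behind the grasp point. The pads swing forward as they close: fully open they stand 13 mm farther back than shut.
Start: joints at [62.366, 17.578, 86.31, -0, 76.112, -4.211], TCP at [0.229, 0.528, 0.231] pointing down, gripper open.
Joint ranges: [-179.03, 179.03], [-60, 130.46], [8.19, 133.38], [-81.62, 261.62], [5.75, 156.47], [-153.77, 153.77]. Speed limits (degrees/s): [147.25, 147.25, 180, 180, 180, 180].

### API

Orientations are given as [roll, pitch, yaw] about the fixed x, y, z axes, in that order (R = Rz(yaw) Ry(pitch) Rx(roll)).
In Python, from plant import robot gives the robot as it stands.
- The arm moves only by the tool apply_moves, never from a script. Its argument "targets" is a list of rows, each a list of 7 numbers: the finger opening in cm, from 0 to 8.54, then the shift along the tool's x, y, z in cm, then the turn, a rotation vector about the tool's x, y, z in rad. In form: [[fingers, x, y, z, wx, wy, wz], ...]. A call has 1 to 20 rows; each row shifts and turns the pose as measured when the row begins, along the tool's axes as they then stand; what a row does not reach is not made up. A row lasts 1/12 s, in which the tool goes at most 41.7 mm and 7.16 degrees, less where a joint would pass 70% of its speed; a pose out of reach is approached as far as the arm can. A call is refused whole if a number of a shift passes 4.17 or a number of a turn 0.125, either way. A call with a gripper value outside its range is refused whole. The fingers move at their own pace and stop on an object; the grip force is fixed at half the most. Time passes only in rows, so rows that do not move let the fingers close. It gives the time, the measured TCP pose, the force and the opening at its end, in the units of the state.
- robot.get_obs(): the state, without advancing time (a new reading comes with each control period).
- robot.read_camera(name): name is "scene" or "top" or "wrist"; returns a dict with "image" (420x560x3 uint8, red, green, blue), "vfov" (degrees; the focal length in pixels is half the picture's height over the tangent of half this angle, whatever the lens; pixels are square), "cx", "cy" (the principal point, pixels), "origin" and "orientation" of the camera in the world; the wrist camera has in their place "hand_eye" (4x4, takes a point from camera to tool coordinates, whose origin is the TCP and whose axes are the tool frame's). Camera axes: x right, y up, looking along -z (the intrinsics and any distortion apply to the point x, -y, -z); pixel columns grow to the right and rows downward; lengths in m; the calibration is good to about 2 mm. A picture is of the moment at which its call begins: read the wrist's pose just before it. There is no depth.
- robot.close_job(): hands the job in, once; it reports no verdict.
The state is a dict: "t": time; "qpos": joint angles; "joint_velocities": joint speeds; "joint_torque": joint torques, N m; "tcp_pos": TCP position; "orientation": TCP orientation; "force": force on the tool from outside, world axes, zero at the start; "moment": the same for the moment, N m; "width": finger opening in m.
Only numpy, scipy, OpenCV 4.12 (cv2) and the standard library are available. Lean on these libraries where they do the work, as an engineer would, in place of code of your own. Each camera call takes 0.05 s, during which the arm holds its last target. There are 200 camera calls.

### The job

Swing the open upper half of the hinged metal mould over and press it fully shut on the lower half, edge to edge. Then push the black captive knob on its front tab all the way down and, keeping it down, turn it clockwise (seen from above) until it stops, so that its thread catches and it stays down when you let go. Leave the shaker, cup, nozzle and pot standing where they are.

Things in the scene. Friction and masses are not known exactly. Their poses are not given: they have to be found in the camera images.
- mould: lower half of an aluminium hinged mould on a fixed 210x215x8 mm base plate. Origin on the table under the middle of the shell (184 mm along own x, 130 mm along y); rim 44 mm above the table. Hinge line along own x at y = -71, z = 44 mm. Front tab and knob on the own +y side, knob axis at x = +40, y = 89 mm. When shut, the flat outer face of the upper half is 66 mm above the table.
- lid (a joint): angle of the upper half about the hinge (mould's own +x), rad: 0 shut, 1.57 upright, to 1.9 leaning to own -y. Stiff hinge: it stays where it is left and must be pushed all the way, 4 to 7 N near its far edge. Upper half: 184 mm along the hinge, reaching 136 mm from it, 22 mm thick, plus the knob tab (knob axis 160 mm from the hinge line) and, off to its side, a thumb lip to 158 mm.
- lid_face (a point): point on the flat outer face of the upper half, at the root of its plain thumb lip (50 mm wide, clear of the knob), good for pushing it over: at mould's own x = -62 mm, 135 mm from the hinge line, 22 mm off the parting plane. Axes: x along the hinge, y away from the hinge, z out of the outer face (up when shut).
- knob_push (a joint): how far the knob is pushed in, m: 0 sprung out, 0.014 fully in. A spring (3 N out, 8 N in) lifts it again unless its thread is caught. It must be at least 11 mm in before its two lugs pass below the thread lips; the thread then draws it to 12.5 mm.
- knob (a joint): turn of the knob, rad, positive clockwise seen from above with the mould shut; stops at 1.30. Starts at -0.2 to 0.1, where it can be pushed in freely; the thread catches from about 0.5 on. Turned beyond 0.15 without being pushed in, it lands on top of the thread and cannot go down: turn it back first.
- knob_grip (a point): middle of the grip bar of the black knob, on its turning axis: bar 66 mm long (own x), 15 mm thick (own y), 26 mm tall (own z, up when shut); pinch it across its thickness. A skirt 35 mm across hangs below the bar, from 13 mm under this point down. Mould shut: 102 mm above the table with the knob out, about 89 mm screwed in.
- shaker: bystander: cylindrical cream shaker with a dark ribbed cap, 58 mm across, 101 mm tall, standing near the mould; origin at the centre of its foot
- measure_cup: bystander: cream measuring cup, bowl 66 mm across and 60 mm tall with a flat handle, 124 mm long overall; origin under its middle
- nozzle: bystander: pale conical piping nozzle, 33 mm across the foot, 44 mm tall; origin at the centre of its foot
- steel_pot: bystander: low steel pot, 137 mm across, 59 mm tall; origin at the centre of its foot

How it is judged (in metres and radians):
On the way, in this order (a step that is already met when the one before it is completed fails the run):
1. the upper half is shut on the lower half (value of joint lid below 0.03 rad), for 0.2 s.
2. the knob is pushed in and turned until its thread has caught (value of joint knob above 1 rad and value of joint knob_push above 0.0105 m and value of joint lid below 0.03 rad), for 0.2 s.
At the end, for the whole second after the job is handed in: The upper half is shut (lid below 0.03 rad), and the released knob stays caught: turned beyond 1.0 rad clockwise and more than 10.5 mm in (all of step 2); the robot touches nothing.
It fails at once if a bystander (shaker, cup, nozzle or pot) is shoved more than 30 mm or tipped over (distance of any of shaker, measure_cup, nozzle, steel_pot from where it was at the start of the episode above 0.03 m or angle between any of shaker, measure_cup, nozzle, steel_pot's own z axis and vertical above 0.5 rad).
It also fails if it takes over 48 s, if anything falls off the work surface, if the arm or the gripper's body presses on something with over 40 N, if the wrist force passes 120 N, or if a joint passes its speed limit or range.

## Working session

There is one attempt and no reset: what is moved stays moved. The work goes in short steps, Python scripts to look and compute and a tool call to move; the robot and the scene stay as the last step left them, time stands still between calls to the robot, and variables do not carry over. Pictures are saved under pics/ and viewed, about 8 in all and at most 12, crops included, and the job is handed in when it is done.

Besides the shell and the picture viewer there is one more tool, called after "Call:" in YAML: its name, and indented under it one key for each argument. apply_moves: Moves the arm, as the interface text tells. Its arguments: {"type":"object","properties":{"targets":{"type":"array","items":{"type":"array","items":{"type":"number"}}}},"required":["targets"]}

```bash
ls; mkdir -p pics
python3 - <<'E'
from plant import robot
import cv2
o=robot.get_obs(); print(o)
for n in ("scene","top"):
    c=robot.read_camera(n); cv2.imwrite(f"pics/{n}0.png",c["image"][:,:,::-1]); print(n,{k:v for k,v in c.items() if k!="image"})
c=robot.read_camera("wrist"); cv2.imwrite("pics/w0.png",c["image"][:,:,::-1]); print({k:v for k,v in c.items() if k!="image"})
E
```

```text
pics
{'t': 0.0, 'qpos': array([ 6.23670754e+01,  1.76211654e+01,  8.63823283e+01, -1.43838050e-03,
        7.61100981e+01, -4.21208944e+00]), 'joint_velocities': array([-0.05009426,  0.12610127,  0.13462968,  0.00961133, -0.02065198,
       -0.08044387]), 'joint_torque': array([ 2.13001417e-04, -4.57554030e+01, -2.51911408e+01, -8.01573651e-05,
        1.34021961e-02, -5.73358577e-06]), 'tcp_pos': array([0.22827451, 0.52700536, 0.23040225]), 'orientation': array([-1.79993049e+02,  1.13387504e-01,  6.65795184e+01]), 'force': array([0.05990104, 0.95452763, 0.71173603]), 'moment': array([-0.00314671,  0.03517013, -0.03244387]), 'width': 0.0856239287843721}
scene {'vfov': 57.96989487866012, 'cx': 281.4655953557769, 'cy': 209.14637495045514, 'origin': array([-0.15014458, -0.54429834,  0.53587622]), 'orientation': array([ 59.57827328,  -0.5692329 , -55.55290273])}
top {'vfov': 57.81188613235885, 'cx': 282.79931844150843, 'cy': 213.37871778343603, 'origin': array([ 0.4232765 , -0.1149327 ,  1.07608744]), 'orientation': array([  3.79134804,   0.70882279, -91.14493687])}
{'vfov': 69.81534218021966, 'cx': 280.5490859269634, 'cy': 212.18971053836773, 'hand_eye': array([[ 9.99999719e-01, -3.27543306e-05,  7.49295605e-04,
         3.50204560e-04],
       [ 1.81453461e-04, -9.58801194e-01, -2.84077873e-01,
        -7.09958288e-02],
       [ 7.27730301e-04,  2.84077929e-01, -9.58800918e-01,
        -1.41764906e-01],
       [ 0.00000000e+00,  0.00000000e+00,  0.00000000e+00,
         1.00000000e+00]])}
```

View pics/scene0.png

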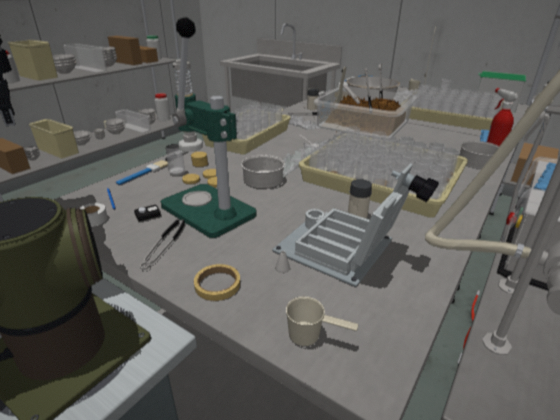

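View pics/top0.png

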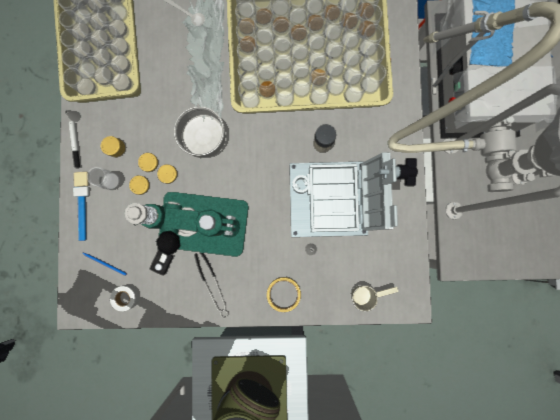

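The scene shows the open mould with hinge on the right (around (365,200) in the top view). The lid leans right with the knob at (407,172). The shaker is at (325,135), the nozzle at (311,249), the cup at (363,296) and the pot at (201,132). I'll make an enlarged crop of both views.

```bash
cat > h.py <<'E'
import numpy as np
from plant import robot
from scipy.spatial.transform import Rotation as R
def cam(c,T=None):
    f=c["image"].shape[0]/2/np.tan(np.radians(c["vfov"]/2))
    if "hand_eye" in c:
        H=T@c["hand_eye"]; return f,H[:3,3],H[:3,:3]
    return f,np.array(c["origin"]),R.from_euler("xyz",c["orientation"],degrees=True).as_matrix()
def pose():
    o=robot.get_obs(); T=np.eye(4); T[:3,3]=o["tcp_pos"]; T[:3,:3]=R.from_euler("xyz",o["orientation"],degrees=True).as_matrix(); return T,o
def ray(c,u,v,T=None):
    f,o,M=cam(c,T); return o,M@np.array([(u-c["cx"])/f,-(v-c["cy"])/f,-1.])
def plane(c,u,v,z,T=None):
    o,d=ray(c,u,v,T); return o+d*(z-o[2])/d[2]
def proj(c,p,T=None):
    f,o,M=cam(c,T); q=M.T@(np.asarray(p)-o); return np.array([c["cx"]+f*q[0]/-q[2],c["cy"]-f*q[1]/-q[2]])
def tri(r1,r2):
    (a,d),(b,e)=r1,r2; s=np.linalg.lstsq(np.c_[d,-e],b-a,rcond=None)[0]; p,q=a+s[0]*d,b+s[1]*e; return (p+q)/2,np.linalg.norm(p-q)
E
python3 - <<'E'
import cv2,numpy as np
a=cv2.imread("pics/top0.png")[115:265,280:430]; b=cv2.imread("pics/scene0.png")[155:305,270:450]
a=cv2.resize(a,None,fx=4,fy=4,interpolation=cv2.INTER_CUBIC)[:, :]; 
b=cv2.resize(b,None,fx=4,fy=4,interpolation=cv2.INTER_CUBIC)
cv2.imwrite("pics/a.png",a);cv2.imwrite("pics/b.png",b)
E
```

```text
(no output)
```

View pics/a.png

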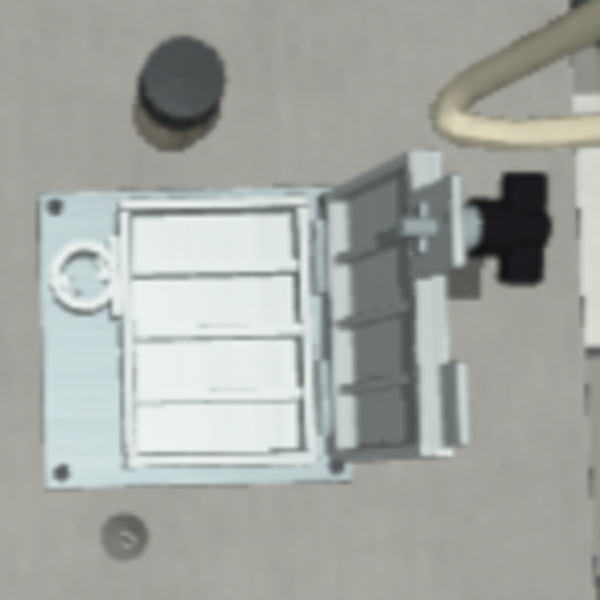

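View pics/b.png

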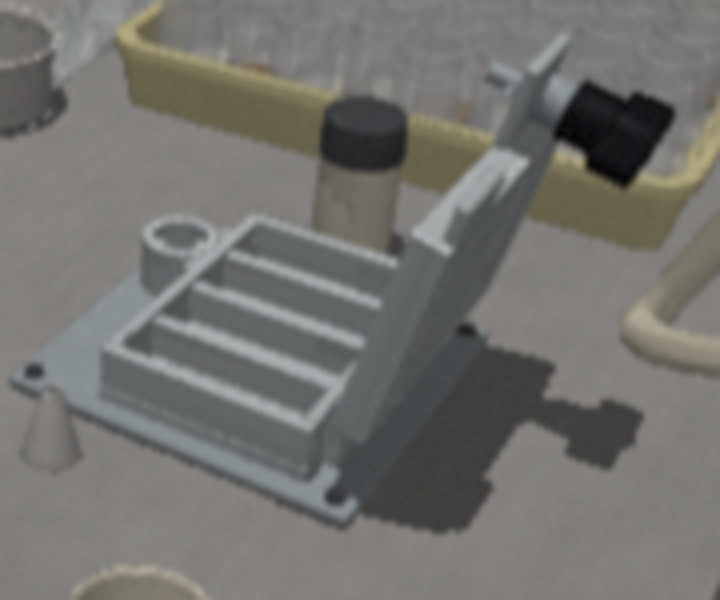

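Crops: the plate's bolt holes are at a(55,207), (61,472) and (337,466). The socket ring is at a(83,278)/b(180,237) and the knob bar at a(525,228)/b(635,125). Next I triangulate these.

```bash
cat > m.py <<'E'
from h import *
ct=robot.read_camera("top"); cs=robot.read_camera("scene")
A=lambda x,y:ray(ct,280+(x+.5)/4-.5,115+(y+.5)/4-.5)
B=lambda x,y:ray(cs,270+(x+.5)/4-.5,155+(y+.5)/4-.5)
F={"ring":((83,278),(180,237)),"bolt+-":((61,472),(35,371)),"bolt--":((337,466),(335,495)),"rim++":((122,203),(258,217)),"rim+-":((128,466),(105,350)),"rim--":((315,460),(310,430)),
"knobbar":((524,228),(635,130)),"lidcorner-inner":((418,455),(415,232)),"lidcorner-outer":((447,455),(440,250)),"knobtip":((547,228),(650,140)),"shaker":((182,80),(365,122)),"plate--":((352,483),(347,525))}
for k,(a,b) in F.items():
    p,e=tri(A(*a),B(*b)); print(k,p.round(4),round(e,4))
def pl(a,z):
    o,d=A(*a); return o+d*(z-o[2])/d[2]
for a in ((55,207),(61,472),(337,466)): print(pl(a,.008).round(4))
for a in ((122,203),(128,466),(315,460)): print("rim",pl(a,.044).round(4))
print("hose",pl((440,115),.0).round(3), pl((440,115),.2).round(3))
E
python3 m.py
```

```text
ring [ 0.5718 -0.1544  0.0437] 0.0029
bolt+- [ 0.4399 -0.1364  0.0112] 0.0013
bolt-- [ 0.4397 -0.328   0.0125] 0.0002
rim++ [ 0.6231 -0.1824  0.0433] 0.0031
rim+- [ 0.4427 -0.1815  0.043 ] 0.0019
rim-- [ 0.4439 -0.3077  0.0433] 0.001
knobbar [ 0.5738 -0.4064  0.1932] 0.002
lidcorner-inner [ 0.4437 -0.3452  0.1761] 0.0043
lidcorner-outer [ 0.4424 -0.3609  0.1729] 0.0004
knobtip [ 0.5726 -0.4173  0.192 ] 0.0038
shaker [ 0.6935 -0.2198  0.0938] 0.0015
plate-- [ 0.4281 -0.34    0.0065] 0.0014
[ 0.6273 -0.1358  0.008 ]
[ 0.4395 -0.1359  0.008 ]
[ 0.4398 -0.329   0.008 ]
rim [ 0.6222 -0.181   0.044 ]
rim [ 0.4421 -0.1806  0.044 ]
rim [ 0.4436 -0.3071  0.044 ]
hose [ 0.689 -0.413  0.   ] [ 0.64  -0.357  0.2  ]
```

Mould yaw is about 0 and its origin is about (0.532, -0.2445). The lid is at about 102°. Now I check the stand that lies along my path, and the hose.

Run:
```python
from h import *
ct=robot.read_camera("top"); cs=robot.read_camera("scene")
for k,a,b in (("leverball",(167,243),(186,28)),("post top",(207,222),(217,103)),("silver",(137,213),(183,75)),("hose low",(390,143.5),(430,238)),("hose2",(500,147),(500,246)),("pot",(201,132),(263,165))):
    p,e=tri(ray(ct,*a),ray(cs,*b)); print(k,p.round(3),round(e,3))
for uv in ((160,195),(247,195),(247,255),(160,255)): print(plane(ct,*uv,0.01).round(3))
```

```text
leverball [0.422 0.078 0.464] 0.005
post top [0.461 0.045 0.314] 0.002
silver [0.48  0.169 0.356] 0.006
hose low [ 0.688 -0.414  0.008] 0.005
hose2 [ 0.623 -0.601  0.12 ] 0.103
pot [0.719 0.116 0.055] 0.0
[0.554 0.243 0.01 ]
[ 0.548 -0.003  0.01 ]
[ 0.38  -0.001  0.01 ]
[0.385 0.243 0.01 ]
```

Call:
apply_moves:
  targets:
    - [0,0,0,-4,0,0,-0.046]
    - [0,0,0,-4,0,0,-0.046]
    - [0,0,0,-4,0,0,-0.046]
    - [0,0,0,-4,0,0,-0.046]
    - [0,0,0,-4,0,0,-0.046]
    - [0,0,0,-4,0,0,-0.046]
    - [0,0,0,-4,0,0,-0.046]
    - [0,0,0,-4,0,0,-0.046]
    - [0,0,0,-4,0,0,-0.046]

```text
t: 1.1
tcp_pos: [0.2266, 0.5239, 0.592]
orientation: [-179.2, 1.5, 91.4]
force: [1.1, 0.2, 0.9]
width: 0.0001
```

Call:
apply_moves:
  targets:
    - [0,-3,2.7,0,0,0,0]
    - [0,-3,2.7,0,0,0,0]
    - [0,-3,2.7,0,0,0,0]
    - [0,-3,2.7,0,0,0,0]
    - [0,-3,2.7,0,0,0,0]
    - [0,-3,2.7,0,0,0,0]
    - [0,-3,2.7,0,0,0,0]
    - [0,-3,2.7,0,0,0,0]
    - [0,-3,2.7,0,0,0,0]
    - [0,-3,2.7,0,0,0,0]
    - [0,-4,0,0,0,0,0]
    - [0,-4,0,0,0,0,0]
    - [0,-4,0,0,0,0,0]
    - [0,-4,0,0,0,0,0]

```text
t: 2.27
tcp_pos: [0.5268, 0.0672, 0.6019]
orientation: [-179.9, -0.0, 92.7]
force: [0.6, -0.1, 0.8]
width: -0.0005
```

Call:
apply_moves:
  targets:
    - [0,-4,-0.5,0,0,0,0.01]
    - [0,-4,-0.5,0,0,0,0.01]
    - [0,-4,-0.5,0,0,0,0.01]
    - [0,-4,-0.5,0,0,0,0.01]
    - [0,-4,-0.3,0,0,0,0.01]
    - [0,-4,-0.3,0,0,0,0]
    - [0,-4,-0.3,0,0,0,0]
    - [0,-4,-0.3,0,0,0,0]
    - [0,-4,-0.3,0,0,0,0]
    - [0,-4,-0.3,0,0,0,0]
    - [0,-3,0,2,0,0,0]
    - [0,-3,0,2,0,0,0]
    - [0,-1,0,3,0,0,0]
    - [0,0,0,4,0,0,0]
    - [0,0,0,4,0,0,0]

```text
t: 3.52
tcp_pos: [0.4868, -0.4363, 0.452]
orientation: [179.4, 0.9, 88.9]
force: [1.2, 1.0, -0.5]
width: -0.0
```

Call:
apply_moves:
  targets:
    - [0,0,-0.6,4,0,0,0]
    - [0,0,-0.6,4,0,0,0]
    - [0,0,-0.5,4,0,0,0]
    - [0,0,0,4,0,0,0]
    - [0,0,0,4,0,0,0]
    - [0,0,0,4,0,0,0]
    - [0,0,0,3,0,0,0]
    - [0,0,0,1.5,0,0,0]
    - [0,0,0,0,0,0,0]

```text
t: 4.27
tcp_pos: [0.4642, -0.4354, 0.1453]
orientation: [-179.9, 0.2, 88.7]
force: [-0.5, -0.1, -0.2]
width: -0.0001
```

Call:
apply_moves:
  targets:
    - [0,1.5,0.1,0,0,0,0]
    - [0,1.5,0.1,0,0,0,0]
    - [0,1.5,0.1,0,0,0,0]
    - [0,1,0.1,0,0,0,0]
    - [0,1,0,0,0,0,0]
    - [0,1,0,0,0,0,0]
    - [0,1,0,0,0,0,0]
    - [0,1,0,0,0,0,0]

```text
t: 4.93
tcp_pos: [0.4755, -0.3468, 0.1544]
orientation: [179.3, 1.6, 88.6]
force: [-0.6, -3.3, 0.7]
width: -0.0
```

Call:
apply_moves:
  targets:
    - [0,1.2,-0.1,0.1,0,0,0]
    - [0,1.2,-0.1,0.1,0,0,0]
    - [0,1.2,-0.1,0.1,0,0,0]
    - [0,1.2,-0.1,0,0,0,0]
    - [0,1.2,0,0,0,0,0]
    - [0,1.2,0,0,0,0,0]

```text
t: 5.43
tcp_pos: [0.4727, -0.266, 0.1485]
orientation: [179.3, 1.5, 88.6]
force: [1.1, -3.0, 0.5]
width: -0.0
```

Call:
apply_moves:
  targets:
    - [0,0.8,0,0.7,0,0,0]
    - [0,0.8,0,0.7,0,0,0]
    - [0,0.8,0,0.7,0,0,0]
    - [0,0.7,0,0.8,0,0,0]
    - [0,0.6,0,0.9,0,0,0]
    - [0,0.5,0,0.9,0,0,0]

```text
t: 5.93
tcp_pos: [0.4733, -0.2162, 0.0966]
orientation: [179.4, 1.3, 88.7]
force: [0.9, -1.1, 0.2]
width: 0.0003
```

Call:
apply_moves:
  targets:
    - [0,0.3,0,0.8,0,0,0]
    - [0,0.3,0,0.8,0,0,0]
    - [0,0.2,0,0.6,0,0,0]

```text
t: 6.18
tcp_pos: [0.4721, -0.2053, 0.0698]
orientation: [179.6, 1.0, 88.7]
force: [-0.7, 0.2, -0.1]
width: -0.0
```

Run:
```python
from h import *
import cv2
print(robot.get_obs()["force"])
a=robot.read_camera("scene")["image"][155:305,270:450]
cv2.imwrite("pics/c.png",cv2.resize(a,None,fx=3,fy=3,interpolation=cv2.INTER_CUBIC)[:,:,::-1])
```

```text
[-0.72143561  0.24968758 -0.06033709]
```

View pics/c.png

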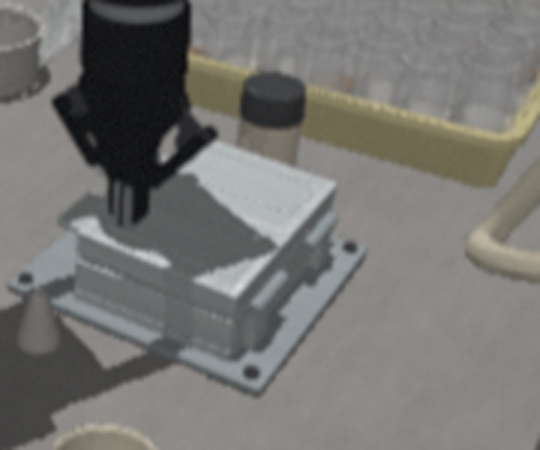

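The lid is nearly shut, with the fingers over it at about (125,210) in the crop. I press it home.

Call:
apply_moves:
  targets:
    - [0,0,0,0.5,0,0,0]
    - [0,0,0,0.5,0,0,0]
    - [0,0,0,0.5,0,0,0]

```text
t: 6.48
tcp_pos: [0.4719, -0.2051, 0.0656]
orientation: [179.6, 1.1, 88.7]
force: [-10.6, 7.6, 49.2]
width: -0.0002
```

Call:
apply_moves:
  targets:
    - [0,0,0,0,0,0,0]
    - [0,0,0,0.1,0,0,0]
    - [0,0,0,0,0,0,0]
    - [0,0,0,-2,0,0,0]
    - [0,0,0,-4,0,0,0]
    - [0,0,0,-4,0,0,0]
    - [8.5,1,2,-4,0,0,0]
    - [8.5,1,3,-3,0,0,0]
    - [8.5,1.5,2,0,0,0,0]
    - [8.5,0,0,0,0,0,0]
    - [8.5,0,0,0,0,0,0]

```text
t: 7.4
tcp_pos: [0.5419, -0.1702, 0.2386]
orientation: [179.6, 1.0, 88.3]
force: [-0.4, -0.1, 0.3]
width: 0.0602
```

Run:
```python
from h import *
import cv2
T,o=pose(); c=robot.read_camera("wrist"); s=robot.read_camera("scene"); t=robot.read_camera("top")
print(o["tcp_pos"],o["orientation"],o["width"],o["qpos"])
P=[.572,-.1555,.102]
print([proj(k,P,T).round(1) for k in (c,s,t)])
big=lambda im:cv2.resize(im,None,fx=2.6,fy=2.6,interpolation=cv2.INTER_CUBIC)
w=c["image"]; p=proj(s,P).astype(int); a=s["image"][p[1]-70:p[1]+70,p[0]-46:p[0]+46]
out=np.hstack([w,cv2.resize(a,(240,365))[:420] if 0 else cv2.copyMakeBorder(cv2.resize(a,(240,365)),0,55,0,0,cv2.BORDER_CONSTANT)])
print("scene crop origin",p[0]-46,p[1]-70,"scale 2.609")
cv2.imwrite("pics/d.png",out[:,:,::-1]); np.save("Td.npy",T)
```

```text
[ 0.54192321 -0.17021461  0.23863528] [179.59606475   0.98752653  88.32317809] 0.06022627493041352 [ -21.17629182   16.37210466   87.01900661   -0.82074072   75.89981679
 -109.30792624]
[array([299.2, 229.1]), array([315.8, 193.5]), array([302. , 180.5])]
scene crop origin 269 123 scale 2.609
```

View pics/d.png

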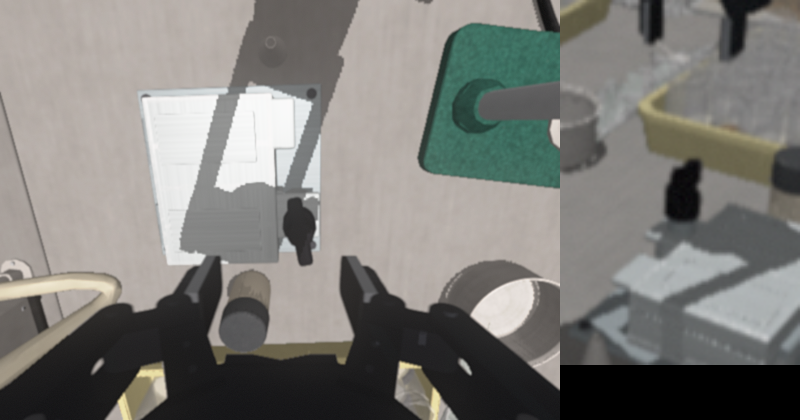

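The wrist view shows the lid flat and the knob bar running from (294,200) to (306,264), as predicted. I'll measure its axis and height with masks.

Run:
```python
from h import *
import cv2
T=np.load("Td.npy"); T2,_=pose(); c=robot.read_camera("wrist"); s=robot.read_camera("scene")
def blob(c,x0,x1,y0,y1,th):
    g=c["image"].max(2); m=np.zeros_like(g); m[y0:y1,x0:x1]=(g[y0:y1,x0:x1]<th)*255
    k=max(cv2.findContours(m,cv2.RETR_EXTERNAL,cv2.CHAIN_APPROX_NONE)[0],key=cv2.contourArea); return k
k=blob(c,265,335,185,275,45); print(cv2.boundingRect(k),cv2.minAreaRect(k))
ks=blob(s,300,335,170,215,45); print("scene",cv2.boundingRect(ks),cv2.minAreaRect(ks))
pts=k[:,0,:].astype(float)
lo=pts[pts[:,1]>pts[:,1].max()-4].mean(0); hi=pts[pts[:,1]<pts[:,1].min()+4].mean(0)
print(lo,hi)
for z in (.105,.115):
    a,b=plane(c,*lo,z,T2),plane(c,*hi,z,T2); print(z,a.round(4),b.round(4),"mid",((a+b)/2).round(4),"len",np.linalg.norm(a-b).round(4),"ang",np.degrees(np.arctan2(*(a-b)[1::-1])).round(1))
q=cv2.minAreaRect(ks)[0]; r=ray(s,*q)
mid=(lo+hi)/2; print(tri(ray(c,*mid,T2),r))
```

```text
(284, 225, 12, 23) ((289.0499572753906, 236.3499755859375), (22.76883888244629, 8.768123626708984), 81.8698959350586)
scene (310, 184, 13, 24) ((315.7523193359375, 195.4584503173828), (11.537763595581055, 23.35287857055664), 3.1798300743103027)
[292.58333333 245.41666667] [289.66666667 226.75      ]
0.105 [ 0.5838 -0.162   0.105 ] [ 0.5644 -0.1645  0.105 ] mid [ 0.5741 -0.1632  0.105 ] len 0.0196 ang 7.1
0.115 [ 0.5796 -0.1622  0.115 ] [ 0.5609 -0.1645  0.115 ] mid [ 0.5702 -0.1633  0.115 ] len 0.0189 ang 7.1
(array([ 0.57390108, -0.15965129,  0.09803464]), np.float64(0.00883808942578028))
```

Run:
```python
from h import *
import cv2
T2,o=pose(); c=robot.read_camera("wrist"); s=robot.read_camera("scene")
g=c["image"].max(2); print(g[196:270:6,280:320:4])
for th in (60,70,80):
    m=np.zeros_like(g); m[190:285,265:335]=(g[190:285,265:335]<th)*255
    k=max(cv2.findContours(m,cv2.RETR_EXTERNAL,cv2.CHAIN_APPROX_NONE)[0],key=cv2.contourArea)
    pts=k[:,0,:].astype(float); lo=pts[pts[:,1]>pts[:,1].max()-4].mean(0); hi=pts[pts[:,1]<pts[:,1].min()+4].mean(0)
    a,b=plane(c,*lo,.115,T2),plane(c,*hi,.115,T2); print(th,cv2.boundingRect(k),"mid",((a+b)/2).round(4),"len",np.linalg.norm(a-b).round(4),"ang",np.degrees(np.arctan2(*(a-b)[1::-1])).round(1), tri(ray(c,*((lo+hi)/2),T2),ray(s,315.8,190)))
```

```text
[[117 107 106 107 108 109 111 123 157 167]
 [128 128 109  73  54  91 127 126 126 125]
 [126 126  49  49  49  49 127 127 126 125]
 [125 125  50  48  47  47  46  59 124 124]
 [124  54  46  47  48  48  47  48  49 121]
 [124  45  44  45  45  47  44  45  45 211]
 [125  44  45  46  46  48  46  46  48 177]
 [124  83  43  44  45  46  45  50  59 224]
 [131 197 127  44  45  47  50  53  92 197]
 [185 195 195 181  48  47  58  51  89 176]
 [170 166 166 167 101  49  55  53 159 172]
 [171 169 170 169 156  52  56  57 105 171]
 [169 172 168 169 171  69  59  77 147 171]]
60 (283, 202, 32, 67) mid [ 0.5699 -0.1556  0.115 ] len 0.0645 ang 7.7 (array([ 0.56999069, -0.15579617,  0.11259182]), np.float64(0.00048797243398076114))
70 (283, 202, 32, 67) mid [ 0.57   -0.1555  0.115 ] len 0.0649 ang 7.8 (array([ 0.57004187, -0.15576466,  0.11256   ]), np.float64(0.0004950227699392038))
80 (283, 201, 32, 69) mid [ 0.57   -0.1555  0.115 ] len 0.0659 ang 7.5 (array([ 0.57000582, -0.15577294,  0.11257622]), np.float64(0.000515040442341898))
```

Call:
apply_moves:
  targets:
    - [5,0.7,1.4,1.5,0,0,-0.08]
    - [5,0.7,1.2,2,0,0,-0.08]
    - [5,0,0,2.5,0,0,0]
    - [5,0,0,2,0,0,0]
    - [5,0,0,0,0,0,0]

```text
t: 8.17
tcp_pos: [0.5652, -0.1595, 0.1555]
orientation: [179.8, 1.0, 97.6]
force: [-0.8, 0.1, -0.0]
width: 0.0502
```

Call:
apply_moves:
  targets:
    - [5,0.32,0.53,1.5,-0.017,0,0]
    - [5,0,0,2,0,0,0]
    - [5,0,0,1.6,0,0,0]
    - [5,0,0,0.8,0,0,0]
    - [5,0,0,0,0,0,0]

```text
t: 8.58
tcp_pos: [0.5704, -0.1583, 0.0966]
orientation: [178.8, 1.0, 97.4]
force: [-0.8, -0.0, -0.1]
width: 0.0499
```

Call:
apply_moves:
  targets:
    - [5,0.27,0,0.3,0.02,0.017,0]
    - [5,0,0,0,0,0,0]
    - [0,0,0,0,0,0,0]
    - [0,0,0,0,0,0,0]
    - [0,0,0,0,0,0,0]
    - [0,0,0,0,0,0,0]

```text
t: 9.08
tcp_pos: [0.5712, -0.1557, 0.0983]
orientation: [179.7, 0.1, 97.3]
force: [0.3, 2.0, -3.2]
width: 0.014
```

Call:
apply_moves:
  targets:
    - [0,0,0,0.5,0,0,0]
    - [0,0,0,0.5,0,0,0]
    - [0,0,0,0.4,0,0,0]
    - [0,0,0,0.3,0,0,0]

```text
t: 9.42
tcp_pos: [0.5713, -0.1556, 0.0838]
orientation: [179.6, 0.2, 97.4]
force: [-2.5, 1.6, 8.2]
width: 0.0135
```

Call:
apply_moves:
  targets:
    - [0,0,0,0.3,0,0,0]
    - [0,0,0,0.3,0,0,0]

```text
t: 9.58
tcp_pos: [0.5717, -0.1558, 0.0835]
orientation: [179.4, 0.3, 97.4]
force: [-8.6, 3.6, 29.0]
width: 0.0132
```

Fully down (hard stop, 29 N). I turn clockwise with a slight downward bias.

Call:
apply_moves:
  targets:
    - [0,0,0,0.05,0,0,0.1]
    - [0,0,0,0.05,0,0,0.1]
    - [0,0,0,0.05,0,0,0.1]
    - [0,0,0,0.05,0,0,0.1]
    - [0,0,0,0.05,0,0,0.1]

```text
t: 10.0
tcp_pos: [0.5709, -0.1547, 0.0861]
orientation: [179.2, -0.1, 67.6]
force: [-1.5, 2.4, 5.8]
width: 0.0137
```

Call:
apply_moves:
  targets:
    - [0,0,0,0.25,0,0,0.02]
    - [0,0,0,0.2,0,0,0.1]
    - [0,0,0,0.2,0,0,0.1]
    - [0,0,0,0.2,0,0,0.1]

```text
t: 10.33
tcp_pos: [0.5716, -0.1539, 0.0836]
orientation: [179.1, -0.5, 48.4]
force: [-2.7, 3.8, 16.7]
width: 0.0137
```

Call:
apply_moves:
  targets:
    - [0,0,0,0.1,0,0,0.1]
    - [0,0,0,0.1,0,0,0.1]
    - [0,0,0,0.1,0,0,0.1]
    - [0,0,0,0.1,0,0,0.1]
    - [0,0,0,0.1,0,0,0.1]

```text
t: 10.75
tcp_pos: [0.572, -0.1532, 0.0837]
orientation: [179.3, -1.1, 18.3]
force: [-2.3, 1.7, 10.4]
width: 0.0136
```

```bash
python3 -c "
from h import *
o=robot.get_obs(); print(o['force'],o['moment'],o['qpos'])"
```

```text
[-2.33251389  1.73072005 10.36976869] [0.33637138 0.79386425 0.06955644] [-19.14905058  26.58887745  95.8348807    0.12762451  56.31533788
 -37.49431646]
```

Call:
apply_moves:
  targets:
    - [0,0,0,0.1,0,0,0.08]
    - [0,0,0,0.05,0,0,0.08]
    - [0,0,0,0,0,0,0.08]

```text
t: 11.0
tcp_pos: [0.573, -0.154, 0.0848]
orientation: [179.3, -1.3, 4.3]
force: [-1.2, 0.7, 6.8]
width: 0.0135
```

```bash
python3 -c "
from h import *
o=robot.get_obs(); print(o['force'],o['moment'],o['qpos'])"
```

```text
[-1.19354683  0.73622185  6.7984601 ] [0.01805486 0.32139764 2.05041228] [-1.90818377e+01  2.64925991e+01  9.58054612e+01 -7.57220133e-02
  5.62064923e+01 -2.33515368e+01]
```

The stop is reached (2 N·m). I ease off, release, lift and look.

Call:
apply_moves:
  targets:
    - [0,0,0,0,0,0,-0.03]
    - [4,0,0,0,0,0,0]
    - [4,0,0,0,0,0,0]
    - [4,0,0,0,0,0,0]
    - [4,0,0,-1,0,0,0]
    - [4,0,0,-3,0,0,0]
    - [4,0,0,-4,0,0,0]
    - [4,0,0,-4,0,0,0]
    - [4,0,0,-3,0,0,0]
    - [4,0,0,0,0,0,0]

```text
t: 11.83
tcp_pos: [0.5677, -0.1534, 0.239]
orientation: [179.3, -0.9, 6.0]
force: [0.4, -0.2, 0.3]
width: 0.0399
```

Run:
```python
from h import *
import cv2
T,o=pose(); c=robot.read_camera("wrist"); s=robot.read_camera("scene")
print(o["tcp_pos"],o["orientation"],o["force"])
print("expected bar centre in wrist/scene at z .089:",proj(c,[.570,-.1556,.089],T),proj(s,[.570,-.1556,.089]), "at .102:",proj(s,[.570,-.1556,.102]))
a=s["image"][150:230,270:350]
out=np.hstack([c["image"],cv2.copyMakeBorder(cv2.resize(a,(240,240)),0,180,0,0,cv2.BORDER_CONSTANT)])
cv2.imwrite("pics/e.png",out[:,:,::-1])
g=s["image"].max(2); m=np.zeros_like(g); m[165:225,295:340]=(g[165:225,295:340]<60)*255
k=max(cv2.findContours(m,cv2.RETR_EXTERNAL,cv2.CHAIN_APPROX_NONE)[0],key=cv2.contourArea); print("scene blob",cv2.boundingRect(k))
```

```text
[ 0.56771979 -0.1534018   0.23895981] [179.29785774  -0.92258865   5.9744069 ] [ 0.43160029 -0.18262877  0.25795947]
expected bar centre in wrist/scene at z .089: [279.02093829 198.65186736] [315.09580669 198.54393851] at .102: [315.38905865 193.85844749]
scene blob (303, 191, 26, 22)
```

View pics/e.png

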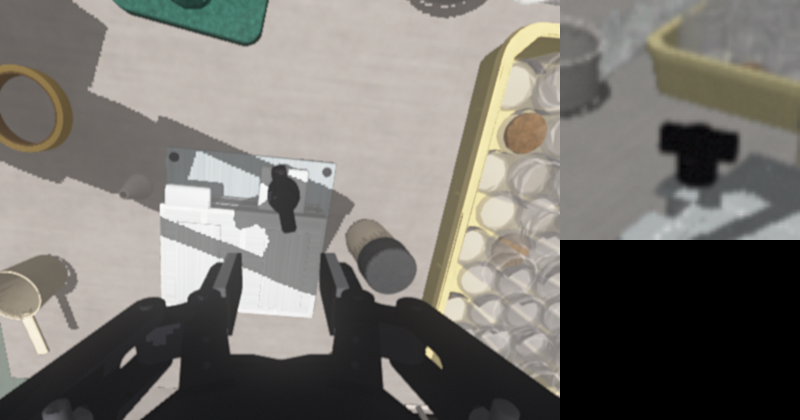

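The knob bar now lies roughly across, from (278,170) to (290,230) in the wrist view, and it sits lower in the scene view. I measure its angle and height.

Run:
```python
from h import *
import cv2
T,o=pose(); c=robot.read_camera("wrist"); s=robot.read_camera("scene"); t=robot.read_camera("top")
g=c["image"].max(2); m=np.zeros_like(g); m[155:245,255:315]=(g[155:245,255:315]<66)*255
k=max(cv2.findContours(m,cv2.RETR_EXTERNAL,cv2.CHAIN_APPROX_NONE)[0],key=cv2.contourArea)
p=k[:,0,:].astype(float); lo=p[p[:,1]>p[:,1].max()-4].mean(0); hi=p[p[:,1]<p[:,1].min()+4].mean(0)
a,b=plane(c,*lo,.102,T),plane(c,*hi,.102,T)
print(cv2.boundingRect(k),"mid",((a+b)/2).round(4),"len",np.linalg.norm(a-b).round(4),"ang",np.degrees(np.arctan2(*(b-a)[1::-1])).round(1))
for z in (.102,.115):
  for e in (hi,lo):
    P=plane(c,*e,z,T); print(z,"bar end top in scene would be",proj(s,P).round(1))
gs=s["image"].max(2)
for u in (304,307,325,328):
    print(u,np.where(gs[170:215,u]<70)[0][[0,-1]]+170)
```

```text
(272, 168, 31, 67) mid [ 0.5736 -0.1525  0.102 ] len 0.063 ang 104.3
0.102 bar end top in scene would be [302.7 190.8]
0.102 bar end top in scene would be [327.6 195.2]
0.115 bar end top in scene would be [302.1 185.9]
0.115 bar end top in scene would be [325.9 190. ]
304 [192 200]
307 [191 200]
325 [194 203]
328 [194 202]
```

```bash
python3 -c "
from plant import robot
print(robot.close_job())"
```

```text
the job is handed in; nothing more can be done
None
```

The mould is shut and the knob is screwed down and holding. I handed the job in at about 12 s of the allowed 48 s; no verdict is reported.

**Lid:** I pushed the lid over with closed fingers at its lip. I pressed it shut until the fingertips stopped at 65.6 mm, against 66 mm expected, with a push of about 49 N.

**Knob:** I gripped the bar and pushed it down to its hard stop at 14.8 mm. I then turned it clockwise until it stopped at about 2 N·m and let go.

**Last checks after letting go:**
- **Angle:** the wrist camera shows the bar at about 1.32 rad; the stop is at 1.30.
- **Height:** the bar top matches 102 mm (screwed in) in the scene view and not 115 mm (sprung out).
- **Contact:** the gripper is clear, with the fingertips at 239 mm and wrist forces near zero.
- **Bystanders:** the shaker, cup and nozzle look upright and undisturbed. The pot is only partly in the last view. I did not measure any of their positions again.

**Problems on the way:**
- My first colour threshold for the knob was too strict and caught only part of it, so I measured it again.
- The knob rose about 2.6 mm early in the turn, so I pushed it back down before the thread caught.

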